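# Scan the specimen cage, free its sagging bolt and hold the gate ajar

## Robot

A 6-joint arm with a two-finger parallel gripper is mounted at the origin on the work surface. World frame = base frame: x ahead of the robot, y to its left, z up, the work surface at z = 0. Lengths are in mm, angles in degrees, forces in N, time in s.
With the tool pointing down it reaches from about 275 to 975 mm from the base axis. Payload 8.4 kg.
Tool frame: the origin (TCP) lies at the very end of the fingers, on their centre line; the grasp point (between the pads) lies 19 mm behind it; y points along the fingers, x is the direction in which the jaws open and shut, and the axes are right-handed (so a half turn about y gives the same grasp; the last joint's range is limited). The gripper opens to 92 mm and grips with 3 to 60 N. Pads are 20 mm wide; open, the fingers measure 128 mm over their backs; the gripper's body (75 mm by 189 mm) begins 69 mm behind the grasp point.
Start: joints at [75.837, 20.225, 93.587, -0, 66.188, -0.138], TCP at [151.475, 606.369, 214.583] pointing down, gripper open.
Joint ranges: [-150.9, 150.9], [-52.94, 120.26], [3.33, 152.33], [-74.26, 254.26], [0, 154.13], [-172.89, 172.89]. Speed limits (degrees/s): [127.2, 127.2, 159.86, 180, 180, 180].

## Interface

Orientations are given as a 3x3 rotation matrix whose columns are the frame's x, y, z axes.
In Python, from bench import sense, capture, job_done, search_frame, landmark_of gives the robot as it stands. The module is installed in compiled form; this text tells all that it offers.
- The arm moves only by the tool arm_command, never from a script. Its argument "deltas" is a list of rows, each a list of 7 numbers: the opening, from -1 (shut) to 1 (fully open), then the shift along the world's x, y, z in m, then the turn, a rotation vector about the world's x, y, z in degrees. In form: [[gripper, dx, dy, dz, wx, wy, wz], ...]. A call has exactly 5 rows; each row is the pose to reach, as a shift and turn from the pose commanded when the call began; what a row does not reach only later rows make up. A row lasts 1/12 s, in which the tool goes at most 41.7 mm and 7.16 degrees, less where a joint would pass 70% of its speed; a pose out of reach is approached as far as the arm can. A call with a gripper value outside its range is refused whole. The fingers move at their own pace and stop on an object; "squeeze" is the grip in N (left out, the last holds). Time passes only in rows, so rows that repeat a pose let the fingers close, or fill a call up. It gives the time, the measured TCP pose, the force and the opening at its end, in the units of the state.
- sense(): the state, without advancing time (a new reading comes with each control period).
- capture(name): name is "side" or "top" or "wrist"; returns a dict with "img" (400x640x3 uint8, red, green, blue), "z_map" (400x640 float32, mm along the optical axis (not along the pixel's ray), 0 where there is no reading), "fx", "fy", "cx", "cy" (pixels), "rvec" (rotation vector, rad) and "tvec" (3), from world to camera coordinates, as OpenCV has them. Camera axes: x right, y down, z forward; pixel columns grow to the right and rows downward; lengths in mm; the calibration is good to about 2 mm. The wrist camera is an equidistant fisheye: a pixel r from the principal point sees the ray r / f radians off the axis. A picture is of the moment at which its call begins.
- job_done(): hands the job in, once; it reports no verdict.
Trained networks look in a picture, given as the dict that the camera call returned (one of the last four; its "shot" number tells which), for a name from the list of things; names that differ only in an ending like _2 or _b are one class to them, and where a whole thing is asked for, a point or a joint stands for the part that bears it (a point fixed in the world has none). Each returns a list of dicts, best first, with "score" (0 to 1); they miss things now and then, are a little off and sometimes report something else, mostly with a low value. They report only what shows in the picture. A call takes as long as a camera call. They do not tell look-alikes from the thing itself.
- search_frame(thing, picture): "point" ([x, y, z] in mm, in world coordinates, good to about 4 mm: the middle of the surface that is visible of it).
- landmark_of(thing, picture): "point" ([x, y, z] in mm, in world coordinates, good to about 4 mm: a listed point, or the origin of a listed thing).
The state is a dict: "t": time; "q": joint angles; "dq": joint speeds; "tau": joint torques, N m; "eef_pos": TCP position; "tool_rot": TCP orientation; "force": force on the tool from outside, world axes, zero at the start; "ft_torque": the same for the moment, N m; "grip_width": finger opening in mm.
Only numpy, scipy, OpenCV 4.12 (cv2) and the standard library are available. Lean on these libraries where they do the work, as an engineer would, in place of code of your own. Each camera call takes 0.05 s, during which the arm holds its last target. There are 200 camera calls.

## Task

Check in at the specimen cage: pick up the hand scanner, aim it at the middle of the cage's striped code placard from about 10 cm away and hold it steady there for two seconds, then stand the scanner gently back upright in the middle of its blue pad and let go. Then take the red knob of the gate's sagging bolt, lift the bolt over the bent keeper while drawing it fully back, and pull the self-closing gate towards you until it stands about 30 degrees open. Finish still gripping the knob, holding the gate still at about 30 degrees; do not shift or tip the other things on the counter.

Things in the scene. Friction and masses are not known exactly. Their poses are not given: they have to be found in the camera images.
- cage: White steel specimen cage with barred gate, fixed to the counter, 194 deep x 347 wide x 180 high. Its origin is on the counter in the gate's plane; its x axis points into the cage (away from the robot), y along the closed gate to the left (the hinge side), z up. The front faces -x and is turned up to 0.25 rad from the robot's -x.
- label (a point): Centre of the face of the code placard (white with black stripes, 60 wide x 44 high, on a blue backing) in front of the cage's left post at [-0.031, 0.178, 0.153] m in the cage frame. The face looks out of the cage front along this point's -x axis, tilted back 0.6 rad (34 degrees) so that it looks partly upward; y runs along its width to the left.
- gate (a joint): Gate angle, rad: 0 shut, grows as the gate swings out towards the robot, 0.52 is 30 degrees, stop at 1.5. A spring pulls it shut with about 0.25 N m when shut and 0.5 N m at 30 degrees (3 N at the drawn-back knob). Seen from above it opens clockwise about the hinge.
- hinge (a point): Point on the gate's vertical hinge axis, at the left end of the gate, 150 above the counter; lies at [0, 0.14, 0.15] m in the cage frame.
- bolt (a joint): How far the bolt is drawn back, m: 0 to 0.003 at the start (shot into the keeper), 0.045 is fully back; it is drawn along the gate towards the hinge (cage +y when the gate is shut). Slides with about 1 N friction and stays where it is left. Its nose is clear of the keeper from 0.027 on.
- bolt_lift (a joint): How far the bolt is lifted in its worn slotted barrel, m: 0 sagging (rest), 0.020 top stop. Weight and a light spring pull it down with about 2 to 3 N. Below 0.013 the hanging tooth on its nose catches on the keeper lip when it is drawn back.
- knob (a point): Centre of the bolt's upright red knob, a round handle 18 in diameter and 45 high with its axis vertical, standing on the bolt; this point is 67.5 above the bolt's rod, about 217 above the counter at the start, and 28 in front of the gate's middle plane, 195 from the hinge axis along the gate when the bolt is shot (150 when drawn back). Nothing else within 60 mm sideways rises above 186. It moves with bolt and gate, and can be gripped from above.
- lip (a point): Middle of the top edge of the brass lip, bent upwards, of the keeper on the right post: 8 thick along the bolt, its top 12 above the underside of the sagging bolt's tooth. A 60 high wall in front of the tooth keeps the gate shut until the bolt is drawn back. 276 from the hinge axis, 142 above the counter.
- scanner_mid (a point): Hand scanner standing on a round black foot (72 diameter, 12 thick), 155 high, about 200 g: grey handle 34 x 28, white head on top. This point is on the upright axis of the foot, half-way up (77.5 above the underside). Scanner x axis: the way it looks; z: up. The head is a block 85 long (from -34 to +51 along x), 42 wide along y and 36 high (119 to 155 above the underside): grip it across its width, from above.
- scanner_nose (a point): Middle of the scanner's dark red window at the front of the head: 51 along x from the scanner's upright axis and 137 above its underside (59.5 above scanner_mid). The beam leaves along +x.
- pad_top (a point): Centre of the top face of the scanner's round blue parking pad, 110 diameter, 4 thick, fixed to the counter. The scanner stands on it at the start, turned any way within 0.7 rad of the robot's +x.
- tube_rack: Bystander inside the cage: white rack of capped tubes, 70 x 150 x 94; origin under its centre.
- jar: Bystander inside the cage: clear jar with red lid, 48 diameter, 60 high; origin under its centre.
- sanitiser: Bystander: green bottle with blue cap, 60 diameter, 160 high; origin under its centre.
- tube_carton: Bystander: white carton with rows of holes, 100 x 160 x 60; origin under its centre.
- swab_cup: Bystander: clear cup with swab sticks, 72 diameter, 137 high; origin under its centre.
- glove_box: Bystander: blue box, 120 x 140 x 80; origin under its centre.
There are look-alikes about, which are no part of the job. Leave any yellow look-alike of the part that bears scanner_mid alone. Of the things shaped like the part that bears pad_top, the blue one is meant.

How it is judged:
By the outcome, as a careful person would: the job done as asked, in the order asked, and still so for the second after the job is handed in, while the arm keeps its last pose, push and grip.
It also fails if it takes over 58 s, if anything falls off the work surface, if the arm or the gripper's body presses on something with over 40 N, if the wrist force passes 120 N, or if a joint passes its speed limit or range.

## Working session

There is one attempt and no reset: what is moved stays moved. The work goes in short steps, Python scripts to look and compute and a tool call to move; the robot and the scene stay as the last step left them, time stands still between calls to the robot, and variables do not carry over. Pictures are saved under pics/ and viewed, about 8 in all and at most 12, crops included, and the job is handed in when it is done.

Besides the shell and the picture viewer there is one more tool, called after "Request:" by a JSON object that holds its "op" and its "data". arm_command: Moves the arm, as the interface text tells. Its arguments: {"type":"object","properties":{"deltas":{"type":"array"},"squeeze":{"type":"number"}},"required":["deltas"]}

```bash
mkdir -p pics; cat > h.py <<'E'
import numpy as np, cv2
from bench import sense, capture, job_done, search_frame, landmark_of
np.set_printoptions(precision=1,suppress=True)
def save(c,n): cv2.imwrite('pics/'+n,c['img'][:,:,::-1])
def lm(t,c,k=3): 
    for d in landmark_of(t,c)[:k]: print(t,'lm',np.array(d['point']),round(d['score'],2))
def sf(t,c,k=3):
    for d in search_frame(t,c)[:k]: print(t,'sf',np.array(d['point']),round(d['score'],2))
def cloud(c):
    v,u=np.mgrid[:400,:640]; z=c['z_map']; 
    P=np.stack([(u-c['cx'])/c['fx']*z,(v-c['cy'])/c['fy']*z,z],-1)
    R=cv2.Rodrigues(np.array(c['rvec'],float))[0]
    return (P-np.array(c['tvec']).ravel())@R
E
cat > a.py <<'E'
from h import *
s=sense(); print(s['t'],s['eef_pos'],s['tool_rot'],s['force'])
a=capture('side');b=capture('top')
cv2.imwrite('pics/1.png',np.vstack([a['img'],b['img']])[:,:,::-1][:, :])
for n,c in(('side',a),('top',b)):
    print(n)
    for t in['cage','label','hinge','knob','lip','scanner_mid','scanner_nose','pad_top']: lm(t,c)
    for t in ['sanitiser','tube_carton','swab_cup','glove_box']: lm(t,c,1)
save(a,'side.png');save(b,'top.png')
E
python3 a.py
```

```text
0.0 [151.4 605.9 213.9] [[ 0.2 -0.  -1. ]
 [ 1.  -0.   0.2]
 [-0.  -1.  -0. ]] [ 0.4 -0.2 -0.2]
side
cage lm [624.9 119.9   2.8] 0.81
label lm [588.2 302.9 153.6] 0.7
hinge lm [624.1 262.2 154.4] 0.92
knob lm [595.4  72.5 214.2] 0.66
knob lm [623.3 262.6 151.5] 0.55
knob lm [725.2 167.9   0.4] 0.4
lip lm [593.4 -11.7 144.8] 0.76
scanner_mid lm [ 483.7 -246.8   81.5] 0.8
scanner_mid lm [ 346.6 -265.9   76.7] 0.76
scanner_nose lm [ 305.9 -233.   133.1] 0.85
scanner_nose lm [ 687.3 -116.5  136.4] 0.83
scanner_nose lm [ 530.8 -234.6  141.9] 0.64
pad_top lm [454.3 -92.6   2.1] 0.8
pad_top lm [ 487.1 -242.9    5.1] 0.79
pad_top lm [ 381.4 -394.6    3.3] 0.77
sanitiser lm [ 716.8 -296.2   -2.9] 0.89
tube_carton lm [ 561.9 -460.9    3.5] 0.61
swab_cup lm [372.6 432.8  -2.5] 0.97
glove_box lm [555.8 476.8  -0.8] 0.83
top
cage lm [621.4 119.1  -2.9] 0.63
label lm [590.  302.4 154.8] 0.68
hinge lm [622.2 261.1 153.5] 0.85
hinge lm [ 484.  -251.4   77.6] 0.27
knob lm [622.9 264.3 153.6] 0.67
knob lm [594.8  72.8 215.9] 0.65
lip lm [591.8 -14.4 138.6] 0.5
lip lm [712.4  36.2   1.3] 0.34
scanner_mid lm [ 485.3 -248.6   80.7] 0.85
scanner_mid lm [ 633.8 -135.9   80.4] 0.73
scanner_mid lm [ 345.6 -264.    74.2] 0.69
scanner_nose lm [ 305.4 -237.9  135.3] 0.85
scanner_nose lm [ 686.9 -119.6  140.1] 0.78
scanner_nose lm [ 532.5 -233.6  144. ] 0.61
pad_top lm [ 382.1 -395.     7. ] 0.93
pad_top lm [ 490.1 -248.6    3.3] 0.85
pad_top lm [452.  -87.8   5.8] 0.56
sanitiser lm [ 718.7 -299.4    1.5] 0.71
tube_carton lm [ 560.  -462.1   -5.3] 0.84
swab_cup lm [376.6 434.5  -5.2] 0.7
glove_box lm [554.3 482.6   0.1] 0.82
```

View pics/top.png

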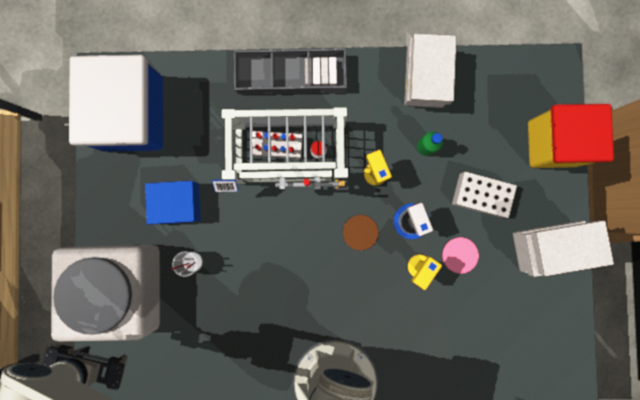

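View pics/side.png

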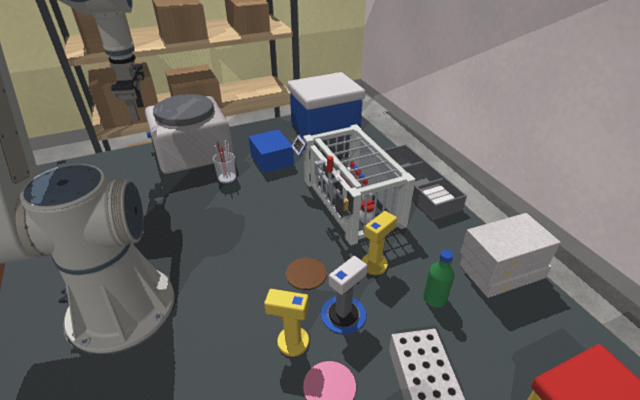

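The top view shows the white scanner on the blue pad at about (412,220), yellow look-alikes at (375,168) and (424,270), the cage around (285,145), the placard at (225,186) and the knob at (307,182). The networks' positions agree with this. I'll get the yaw angles from the depth.

```bash
cat > b.py <<'E'
from h import *
a=capture('side');b=capture('top')
for c in(a,b):
    X=cloud(c).reshape(-1,3); I=c['img'].reshape(-1,3).astype(int); ok=c['z_map'].ravel()>0
    m=ok&(abs(X[:,0]-495)<70)&(abs(X[:,1]+243)<60)&(X[:,2]>149)&(X[:,2]<162)
    p=X[m].astype(np.float32); print('head',len(p),np.median(p[:,2]),cv2.minAreaRect(p[:,:2]))
    m=ok&(X[:,2]>172)&(X[:,2]<186)&(X[:,0]>560)&(X[:,0]<850)&(X[:,1]>-80)&(X[:,1]<330)
    p=X[m].astype(np.float32); print('cage',len(p),cv2.minAreaRect(p[:,:2]))
    r=ok&(I[:,0]>120)&(I[:,1]<60)&(I[:,2]<60)&(X[:,2]>185)&(X[:,2]<250)&(abs(X[:,0]-595)<40)
    p=X[r]; print('knob',len(p),p.mean(0),p.min(0),p.max(0))
    # blue pad
    d=ok&(I[:,2]>120)&(I[:,0]<70)&(abs(X[:,0]-485)<80)&(abs(X[:,1]+247)<80)&(X[:,2]<15)
    p=X[d].astype(np.float32); print('pad',len(p),cv2.minEnclosingCircle(p[:,:2]))
E
python3 b.py
```

```text
Traceback (most recent call last):
  File "b.py", line 6, in <module>
    p=X[m].astype(np.float32); print('head',len(p),np.median(p[:,2]),cv2.minAreaRect(p[:,:2]))
                                                                     ~~~~~~~~~~~~~~~^^^^^^^^^
cv2.error: OpenCV(4.12.0) /io/opencv/modules/imgproc/src/convhull.cpp:143: error: (-215:Assertion failed) total >= 0 && (depth == CV_32F || depth == CV_32S) in function 'convexHull'
```

```bash
sed -i 's/cv2.minAreaRect(p\[:,:2\])/cv2.minAreaRect(np.ascontiguousarray(p[:,:2])) if len(p)>3 else 0/; s/cv2.minEnclosingCircle(p\[:,:2\])/cv2.minEnclosingCircle(np.ascontiguousarray(p[:,:2])) if len(p)>3 else 0/' b.py; python3 b.py
```

```text
head 611 157.4947 ((491.64019775390625, -247.01522827148438), (86.27561950683594, 41.956790924072266), 19.89158821105957)
cage 1926 ((694.1717529296875, 130.42755126953125), (354.5346984863281, 231.14151000976562), 88.63008117675781)
knob 14 [592.   64.6 237.6] [587.4  58.6 233.1] [598.   68.7 241. ]
pad 442 ((486.4650573730469, -244.56536865234375), 56.29298782348633)
head 412 158.28885 ((492.43646240234375, -243.75387573242188), (85.63519287109375, 43.346107482910156), 19.44595718383789)
cage 2889 ((691.5907592773438, 141.8944854736328), (367.783935546875, 228.77235412597656), 89.792724609375)
knob 28 [596.   67.4 235.6] [587.6  61.2 202.3] [603.8  74.  244.2]
pad 262 ((487.5918273925781, -244.7268524169922), 56.03143310546875)
```

Scanner yaw is about 19.6°, the cage yaw is about 0, and the pad sits at (487,-246). I'll move above the scanner.

Request:
{"op": "arm_command", "data": {"deltas": [[1,0.0134,-0.034,0.006,0,0,1.4],[1,0.0268,-0.068,0.012,0,0,2.7],[1,0.0402,-0.102,0.018,0,0,4.1],[1,0.0536,-0.136,0.024,0,0,5.4],[1,0.067,-0.17,0.03,0,0,6.8]], "squeeze": 35}}

```text
t: 1.92
eef_pos: [218.7, 434.8, 244.8]
tool_rot: [[0.124, 0.0, -0.992], [0.992, -0.0, 0.124], [0.0, -1.0, -0.0]]
force: [0.7, -0.1, -0.1]
grip_width: 92.2
```

Request:
{"op": "arm_command", "data": {"deltas": [[1,0.0134,-0.034,0.006,0,0,1.4],[1,0.0268,-0.068,0.012,0,0,2.7],[1,0.0402,-0.102,0.018,0,0,4.1],[1,0.0536,-0.136,0.024,0,0,5.4],[1,0.067,-0.17,0.03,0,0,6.8]]}}

```text
t: 2.33
eef_pos: [285.6, 264.8, 275.1]
tool_rot: [[0.006, 0.001, -1.0], [1.0, 0.0, 0.006], [0.0, -1.0, -0.001]]
force: [1.1, -0.2, 0.6]
grip_width: 91.8
```

Request:
{"op": "arm_command", "data": {"deltas": [[1,0.0134,-0.034,0,0,0,1.4],[1,0.0268,-0.068,0,0,0,2.7],[1,0.0402,-0.102,0,0,0,4.1],[1,0.0536,-0.136,0,0,0,5.4],[1,0.067,-0.17,0,0,0,6.8]]}}

```text
t: 2.75
eef_pos: [352.7, 94.7, 275.0]
tool_rot: [[-0.112, 0.001, -0.994], [0.994, 0.0, -0.112], [0.0, -1.0, -0.001]]
force: [1.5, -0.4, 0.3]
grip_width: 92.0
```

Request:
{"op": "arm_command", "data": {"deltas": [[1,0.0134,-0.034,0,0,0,1.4],[1,0.0268,-0.068,0,0,0,2.7],[1,0.0402,-0.102,0,0,0,4.1],[1,0.0536,-0.136,0,0,0,5.4],[1,0.067,-0.17,0,0,0,6.8]]}}

```text
t: 3.17
eef_pos: [419.8, -75.7, 274.9]
tool_rot: [[-0.229, 0.001, -0.974], [0.974, -0.0, -0.229], [-0.0, -1.0, -0.001]]
force: [0.6, 0.7, 0.7]
grip_width: 91.8
```

Request:
{"op": "arm_command", "data": {"deltas": [[1,0.0134,-0.034,0,0,0,1.4],[1,0.0268,-0.068,0,0,0,2.7],[1,0.0402,-0.102,0,0,0,4.1],[1,0.0536,-0.136,0,0,0,5.4],[1,0.067,-0.173,0,0,0,6.8]]}}

```text
t: 3.58
eef_pos: [486.8, -248.3, 274.7]
tool_rot: [[-0.342, 0.0, -0.94], [0.94, 0.0, -0.342], [0.0, -1.0, -0.0]]
force: [1.2, 0.9, 1.1]
grip_width: 92.0
```

```bash
cat > c.py <<'E'
from h import *
s=sense(); print(s['q'])
w=capture('wrist'); save(w,'w1.png')
for t in['scanner_mid','scanner_nose','pad_top']: lm(t,w)
a=capture('side'); b=capture('top')
for c in (a,b):
  for t in['label','scanner_mid','scanner_nose','knob','hinge']: lm(t,c)
E
python3 c.py
```

```text
[ -27.2   10.1   99.3    0.    70.6 -137.2]
scanner_mid lm [ 639.7 -137.1   77.8] 0.85
scanner_mid lm [ 346.1 -266.3   77.5] 0.81
scanner_nose lm [ 683.9 -120.9  141.4] 0.92
scanner_nose lm [ 304.5 -235.2  138. ] 0.82
scanner_nose lm [ 529.7 -233.3  143.1] 0.76
pad_top lm [ 378.7 -394.3    2.8] 0.75
pad_top lm [454.4 -87.7   3.8] 0.65
label lm [588.1 299.2 153.8] 0.73
scanner_mid lm [ 346.8 -267.2   77.7] 0.93
scanner_mid lm [ 633.9 -140.1   77.3] 0.86
scanner_mid lm [ 481.8 -246.1   83.7] 0.81
scanner_nose lm [ 532.7 -233.6  141.2] 0.85
scanner_nose lm [ 685.7 -116.   136.3] 0.83
scanner_nose lm [ 302.7 -235.   134.3] 0.62
knob lm [374.2 432.    2.2] 0.39
knob lm [622.3 262.3 153.4] 0.31
hinge lm [622.4 260.7 151.4] 0.77
label lm [593.1 300.8 150.8] 0.8
scanner_mid lm [ 634.8 -133.5   81. ] 0.84
scanner_mid lm [ 483.  -250.1   77.4] 0.6
scanner_mid lm [ 349.3 -266.1   74.4] 0.54
scanner_nose lm [ 683.5 -119.4  138.7] 0.95
scanner_nose lm [ 531.5 -228.8  141.8] 0.88
scanner_nose lm [ 303.7 -238.8  135. ] 0.49
knob lm [593.9  70.4 217.1] 0.56
hinge lm [621.6 260.8 153.7] 0.78
```

View pics/w1.png

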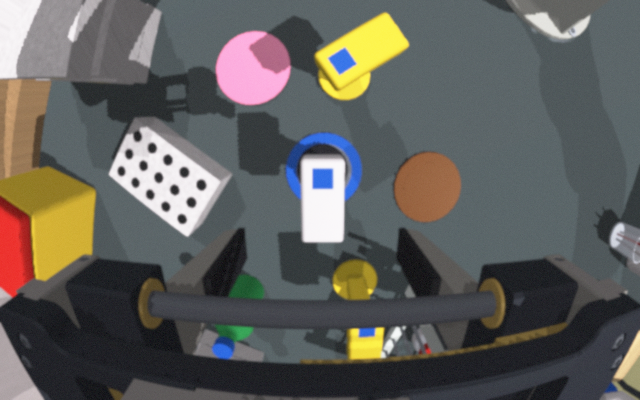

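The wrist view shows the head (302–344, 155–240) centred and aligned between the fingers. Next I descend and grip.

Request:
{"op": "arm_command", "data": {"deltas": [[1,0,0,-0.035,0,0,0],[1,0,0,-0.07,0,0,0],[1,0,0,-0.105,0,0,0],[1,0,0,-0.135,0,0,0],[1,0,0,-0.15,0,0,0]]}}

```text
t: 4.8
eef_pos: [484.5, -245.6, 121.0]
tool_rot: [[-0.342, -0.004, -0.94], [0.94, 0.002, -0.342], [0.003, -1.0, 0.003]]
force: [-0.4, -0.7, 0.5]
grip_width: 91.5
```

Request:
{"op": "arm_command", "data": {"deltas": [[-1,0,0,0,0,0,0],[-1,0,0,0,0,0,0],[-1,0,0,0,0,0,0],[-1,0,0,0,0,0,0],[-1,0,0,0,0,0,0]]}}

```text
t: 5.22
eef_pos: [487.4, -247.1, 126.1]
tool_rot: [[-0.342, 0.002, -0.94], [0.94, -0.001, -0.342], [-0.002, -1.0, -0.002]]
force: [-0.5, 0.2, -0.2]
grip_width: 60.6
```

Request:
{"op": "arm_command", "data": {"deltas": [[-1,0,0,0,0,0,0],[-1,0,0,0,0,0,0],[-1,0,0,0,0,0,0],[-1,0,0,0,0,0,0],[-1,0,0,0,0,0,0]]}}

```text
t: 5.63
eef_pos: [486.8, -246.8, 125.0]
tool_rot: [[-0.342, 0.001, -0.94], [0.94, -0.0, -0.342], [-0.001, -1.0, -0.001]]
force: [-0.6, -0.5, 5.6]
grip_width: 41.9
```

Request:
{"op": "arm_command", "data": {"deltas": [[-1,0,0,0.01,0,0,0],[-1,0,0,0.04,0,0,0],[-1,0,0,0.08,0,0,0],[-1,0,0,0.12,0,0,0],[-1,0,0,0.15,0,0,0]]}}

```text
t: 6.05
eef_pos: [486.6, -246.7, 278.0]
tool_rot: [[-0.342, 0.001, -0.94], [0.94, -0.001, -0.342], [-0.001, -1.0, -0.001]]
force: [0.7, -0.6, -3.2]
grip_width: 42.0
```

Request:
{"op": "arm_command", "data": {"deltas": [[-1,-0.001,0.015,0.005,0,0,-0.6],[-1,-0.003,0.045,0.01,0,0,-2],[-1,-0.005,0.08,0.01,0,0,-3.5],[-1,-0.007,0.115,0.01,0,0,-5],[-1,-0.009,0.15,0.01,0,0,-6]]}}

```text
t: 6.47
eef_pos: [476.7, -95.3, 285.0]
tool_rot: [[-0.239, -0.0, -0.971], [0.971, 0.0, -0.239], [0.0, -1.0, 0.0]]
force: [0.9, 0.1, -1.9]
grip_width: 41.8
```

Request:
{"op": "arm_command", "data": {"deltas": [[-1,-0.002,0.036,0,0,0,-1.4],[-1,-0.004,0.072,0,0,0,-2.8],[-1,-0.006,0.108,0,0,0,-4.2],[-1,-0.008,0.144,0,0,0,-5.6],[-1,-0.01,0.18,0,0,0,-7]]}}

```text
t: 6.88
eef_pos: [466.6, 85.0, 285.0]
tool_rot: [[-0.12, -0.0, -0.993], [0.993, -0.0, -0.12], [-0.0, -1.0, 0.0]]
force: [0.8, 0.1, -1.9]
grip_width: 42.0
```

Request:
{"op": "arm_command", "data": {"deltas": [[-1,-0.002,0.036,0,0,0,-1.4],[-1,-0.004,0.072,0,0,0,-2.8],[-1,-0.006,0.108,0,0,0,-4.2],[-1,-0.008,0.144,0,0,0,-5.6],[-1,-0.009,0.178,0,0,0,-7]]}}

```text
t: 7.3
eef_pos: [457.5, 263.2, 284.9]
tool_rot: [[0.001, -0.0, -1.0], [1.0, -0.0, 0.001], [-0.0, -1.0, 0.0]]
force: [1.0, 0.5, -1.5]
grip_width: 42.0
```

Request:
{"op": "arm_command", "data": {"deltas": [[-1,0,0.02,-0.002,0,3,0],[-1,0,0.035,-0.007,0,9,0],[-1,0,0.04,-0.017,0,16,0],[-1,0,0.04,-0.029,0,23,0],[-1,0,0.04,-0.04,0,29,0]]}}

```text
t: 7.72
eef_pos: [458.9, 302.0, 244.9]
tool_rot: [[-0.001, -0.489, -0.872], [1.0, 0.0, -0.001], [0.001, -0.872, 0.489]]
force: [-0.2, 0.9, -2.5]
grip_width: 41.7
```

Request:
{"op": "arm_command", "data": {"deltas": [[-1,0,-0.001,-0.008,0,2,0],[-1,0,-0.002,-0.016,0,4,0],[-1,0.001,-0.002,-0.0215,0,5.1,0],[-1,0.001,-0.002,-0.0215,0,5.1,0],[-1,0.001,-0.002,-0.0215,0,5.1,0]]}}

```text
t: 8.13
eef_pos: [459.5, 299.3, 223.1]
tool_rot: [[0.0, -0.56, -0.828], [1.0, -0.0, 0.001], [-0.001, -0.828, 0.56]]
force: [0.7, 0.6, -2.3]
grip_width: 41.6
```

```bash
cat > d.py <<'E'
from h import *
s=sense(); print(s['t'],s['eef_pos'],s['tool_rot'])
cs=[capture(n) for n in('side','top','wrist')]
save(cs[2],'w2.png')
for c in cs:
  for t in['label','scanner_nose','scanner_mid']: lm(t,c)
R=np.array(s['tool_rot']); sx=-R[:,2]; sz=-R[:,1]
nose=np.array(s['eef_pos'])+48*sx+16*sz; L=np.array([590.5,301,153]); print('nose',nose,'hit',nose+sx*100)
cv2.imwrite('pics/s2.png',cv2.resize(cs[0]['img'][60:260,180:420,::-1],None,fx=3,fy=3))
E
python3 d.py
```

```text
8.1333 [459.5 299.3 223.1] [[ 0.  -0.6 -0.8]
 [ 1.  -0.   0. ]
 [-0.  -0.8  0.6]]
label lm [589.1 302.1 153.8] 0.64
scanner_nose lm [508.3 297.3 212. ] 0.81
scanner_nose lm [ 306.9 -234.4  132. ] 0.81
scanner_nose lm [ 686.6 -115.6  135.5] 0.73
scanner_mid lm [ 634.6 -136.4   73.3] 0.89
scanner_mid lm [430.9 302.7 191.7] 0.83
scanner_mid lm [ 346.1 -264.7   76.9] 0.76
label lm [593.5 302.9 152.4] 0.57
scanner_nose lm [ 685.6 -122.4  136.9] 0.93
scanner_nose lm [ 303.4 -236.5  138.2] 0.7
scanner_mid lm [ 634.5 -135.    78.7] 0.97
scanner_mid lm [ 348.5 -266.9   77.1] 0.95
scanner_nose lm [ 302.6 -237.5  136.9] 0.97
scanner_nose lm [504.6 299.5 212. ] 0.96
scanner_mid lm [ 351.  -265.    78.6] 0.95
scanner_mid lm [ 640.2 -136.2   75.3] 0.56
nose [508.2 299.3 209.4] hit [591.1 299.2 153.4]
```

View pics/w2.png

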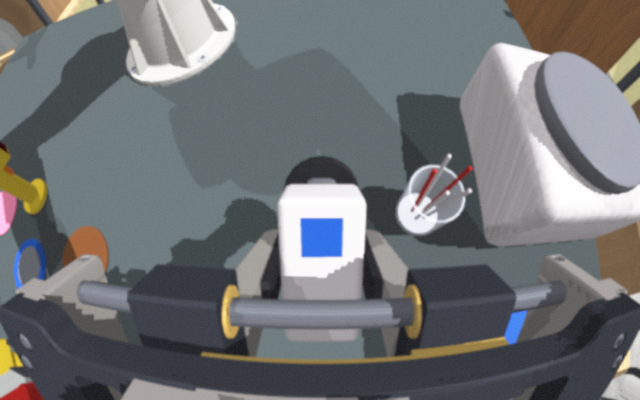

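The side detector puts the nose at (508,297,212), which fits my kinematics. The label averages (590.6,301.7,153.3), so I shift 2 mm in y and hold still.

Request:
{"op": "arm_command", "data": {"deltas": [[-1,0,0.002,0,0,0,0],[-1,0,0.002,0,0,0,0],[-1,0,0.002,0,0,0,0],[-1,0,0.002,0,0,0,0],[-1,0,0.002,0,0,0,0]]}}

```text
t: 9.15
eef_pos: [459.5, 301.4, 223.0]
tool_rot: [[0.0, -0.561, -0.828], [1.0, -0.0, 0.0], [-0.0, -0.828, 0.561]]
force: [0.6, 0.8, -1.9]
grip_width: 41.8
```

Request:
{"op": "arm_command", "data": {"deltas": [[-1,0,0,0,0,0,0],[-1,0,0,0,0,0,0],[-1,0,0,0,0,0,0],[-1,0,0,0,0,0,0],[-1,0,0,0,0,0,0]]}}

```text
t: 9.57
eef_pos: [459.5, 301.3, 223.1]
tool_rot: [[0.0, -0.561, -0.828], [1.0, -0.0, 0.0], [-0.0, -0.828, 0.561]]
force: [0.7, -0.5, -2.3]
grip_width: 41.5
```

Request:
{"op": "arm_command", "data": {"deltas": [[-1,0,0,0,0,0,0],[-1,0,0,0,0,0,0],[-1,0,0,0,0,0,0],[-1,0,0,0,0,0,0],[-1,0,0,0,0,0,0]]}}

```text
t: 9.98
eef_pos: [459.5, 301.4, 223.1]
tool_rot: [[0.0, -0.561, -0.828], [1.0, -0.0, 0.0], [-0.0, -0.828, 0.561]]
force: [1.2, -0.0, -1.9]
grip_width: 41.7
```

Request:
{"op": "arm_command", "data": {"deltas": [[-1,0,0,0,0,0,0],[-1,0,0,0,0,0,0],[-1,0,0,0,0,0,0],[-1,0,0,0,0,0,0],[-1,0,0,0,0,0,0]]}}

```text
t: 10.4
eef_pos: [459.5, 301.4, 223.1]
tool_rot: [[0.0, -0.561, -0.828], [1.0, 0.0, 0.0], [-0.0, -0.828, 0.561]]
force: [-0.5, 0.0, -2.2]
grip_width: 41.8
```

Request:
{"op": "arm_command", "data": {"deltas": [[-1,0,0,0,0,0,0],[-1,0,0,0,0,0,0],[-1,0,0,0,0,0,0],[-1,0,0,0,0,0,0],[-1,0,0,0,0,0,0]]}}

```text
t: 10.82
eef_pos: [459.5, 301.4, 223.1]
tool_rot: [[0.0, -0.561, -0.828], [1.0, 0.0, 0.0], [-0.0, -0.828, 0.561]]
force: [1.0, 0.6, -1.6]
grip_width: 41.6
```

Request:
{"op": "arm_command", "data": {"deltas": [[-1,0,0,0,0,0,0],[-1,0,0,0,0,0,0],[-1,0,0,0,0,0,0],[-1,0,0,0,0,0,0],[-1,0,0,0,0,0,0]]}}

```text
t: 11.23
eef_pos: [459.5, 301.4, 223.1]
tool_rot: [[0.0, -0.561, -0.828], [1.0, -0.0, 0.0], [-0.0, -0.828, 0.561]]
force: [-0.6, -0.2, -2.1]
grip_width: 41.6
```

Request:
{"op": "arm_command", "data": {"deltas": [[-1,0,0,0,0,0,0],[-1,0,0,0,0,0,0],[-1,0,0,0,0,0,0],[-1,0,0,0,0,0,0],[-1,0,0,0,0,0,0]]}}

```text
t: 11.65
eef_pos: [459.5, 301.4, 223.1]
tool_rot: [[0.0, -0.561, -0.828], [1.0, 0.0, 0.0], [-0.0, -0.828, 0.561]]
force: [0.3, -0.3, -1.3]
grip_width: 41.9
```

Request:
{"op": "arm_command", "data": {"deltas": [[-1,0,0,0.005,0,-3,0],[-1,0,0,0.018,0,-9,0],[-1,0,0,0.031,0,-16,0],[-1,0,0,0.045,0,-23,0],[-1,0,0,0.06,0,-29,0]]}}

```text
t: 12.07
eef_pos: [459.5, 301.4, 284.3]
tool_rot: [[0.001, -0.083, -0.997], [1.0, 0.001, 0.0], [0.001, -0.997, 0.083]]
force: [-0.8, -0.4, -2.0]
grip_width: 41.9
```

Request:
{"op": "arm_command", "data": {"deltas": [[-1,0.001,-0.015,0.002,0,-3,0],[-1,0.002,-0.045,0.002,0,-5.1,0],[-1,0.004,-0.08,0.002,0,-5.1,0],[-1,0.006,-0.115,0.002,0,-5.1,0],[-1,0.008,-0.15,0.002,0,-5.1,0]]}}

```text
t: 12.48
eef_pos: [466.5, 150.2, 285.4]
tool_rot: [[-0.001, -0.0, -1.0], [1.0, 0.0, -0.001], [0.0, -1.0, 0.0]]
force: [0.2, 0.6, -2.1]
grip_width: 41.8
```

Request:
{"op": "arm_command", "data": {"deltas": [[-1,0.002,-0.036,0,0,0,2],[-1,0.004,-0.072,0,0,0,4],[-1,0.006,-0.108,0,0,0,6],[-1,0.008,-0.144,0,0,0,8],[-1,0.01,-0.18,0,0,0,10]]}}

```text
t: 12.9
eef_pos: [476.8, -30.2, 285.3]
tool_rot: [[-0.175, -0.0, -0.985], [0.985, 0.0, -0.175], [0.0, -1.0, 0.0]]
force: [0.7, -0.2, -2.3]
grip_width: 41.8
```

Request:
{"op": "arm_command", "data": {"deltas": [[-1,0.003,-0.036,0,0,0,2],[-1,0.006,-0.072,0,0,0,4],[-1,0.008,-0.108,0,0,0,6],[-1,0.01,-0.144,0,0,0,8],[-1,0.012,-0.18,0,0,0,10]]}}

```text
t: 13.32
eef_pos: [488.9, -210.2, 285.2]
tool_rot: [[-0.343, -0.0, -0.939], [0.939, 0.001, -0.343], [0.001, -1.0, 0.0]]
force: [1.4, 0.1, -2.0]
grip_width: 41.7
```

Request:
{"op": "arm_command", "data": {"deltas": [[-1,0,-0.02,0,0,0,0],[-1,0,-0.036,0,0,0,0],[-1,0,-0.036,-0.02,0,0,0],[-1,0,-0.036,-0.05,0,0,0],[-1,0,-0.036,-0.07,0,0,0]]}}

```text
t: 13.73
eef_pos: [488.5, -244.6, 213.4]
tool_rot: [[-0.341, -0.001, -0.94], [0.94, 0.001, -0.341], [0.001, -1.0, 0.001]]
force: [-0.1, 0.5, -3.3]
grip_width: 41.7
```

Request:
{"op": "arm_command", "data": {"deltas": [[-1,0.0005,0,-0.02,0,0,0],[-1,0.001,0,-0.045,0,0,0],[-1,0.001,0,-0.06,0,0,0],[-1,0.001,0,-0.066,0,0,0],[-1,0.001,0,-0.067,0,0,0]]}}

```text
t: 14.15
eef_pos: [489.5, -244.1, 146.9]
tool_rot: [[-0.341, -0.003, -0.94], [0.94, 0.001, -0.342], [0.002, -1.0, 0.002]]
force: [0.8, 0.9, -1.7]
grip_width: 41.6
```

```bash
cat > e.py <<'E'
from h import *
s=sense(); print(s['t'],s['eef_pos'],s['force'])
a=capture('side'); b=capture('top')
for c in(a,b):
  lm('scanner_mid',c); lm('scanner_nose',c); lm('pad_top',c)
cv2.imwrite('pics/s3.png',cv2.resize(a['img'][210:360,270:430,::-1],None,fx=4,fy=4))
E
python3 e.py
```

```text
14.15 [ 489.5 -244.1  146.9] [ 0.8  0.9 -1.7]
scanner_mid lm [ 482.6 -243.4  101.7] 0.9
scanner_mid lm [ 635.7 -137.5   74.4] 0.84
scanner_mid lm [ 346.7 -265.    75.2] 0.81
scanner_nose lm [ 532.1 -230.   163.5] 0.88
scanner_nose lm [ 304.2 -234.5  133.6] 0.61
scanner_nose lm [ 684.  -118.3  134.3] 0.56
pad_top lm [450.5 -89.5   1.8] 0.93
pad_top lm [ 380.9 -393.5    4.2] 0.92
pad_top lm [ 487.3 -242.8    7.5] 0.8
scanner_mid lm [ 633.7 -134.3   79.6] 0.97
scanner_mid lm [ 487.3 -248.   102.5] 0.71
scanner_mid lm [ 346.9 -264.8   73.1] 0.58
scanner_nose lm [ 686.5 -119.1  139.4] 0.95
pad_top lm [ 379.2 -396.6    4.4] 0.82
pad_top lm [ 488.7 -246.7    1.8] 0.58
pad_top lm [455.5 -90.    3.3] 0.57
```

View pics/s3.png

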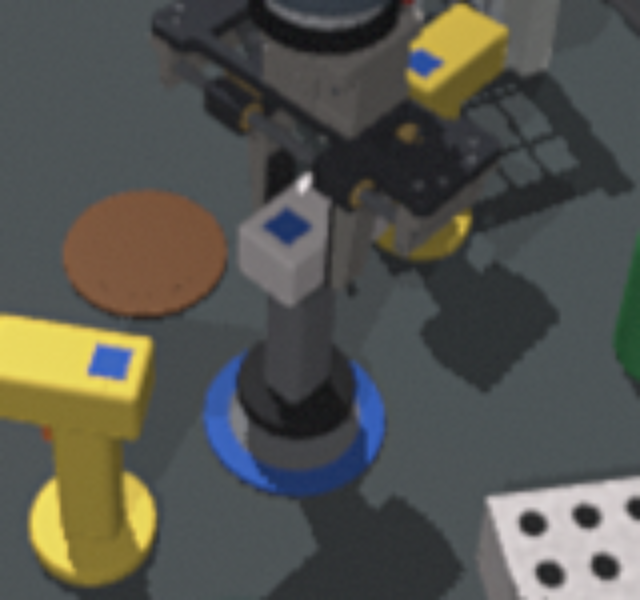

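The scanner hangs upright over the middle of the blue pad, so I'll lower it gently.

Request:
{"op": "arm_command", "data": {"deltas": [[-1,0,0,-0.006,0,0,0],[-1,0,0,-0.012,0,0,0],[-1,0,0,-0.016,0,0,0],[-1,0,0,-0.018,0,0,0],[-1,0,0,-0.019,0,0,0]]}}

```text
t: 14.97
eef_pos: [490.1, -244.4, 128.3]
tool_rot: [[-0.342, -0.001, -0.94], [0.94, 0.001, -0.342], [0.001, -1.0, 0.001]]
force: [0.2, 0.0, -1.9]
grip_width: 41.3
```

Request:
{"op": "arm_command", "data": {"deltas": [[-1,0,0,-0.0005,0,0,0],[-1,0,0,-0.001,0,0,0],[-1,0,0,-0.0015,0,0,0],[-1,0,0,-0.002,0,0,0],[-1,0,0,-0.002,0,0,0]]}}

```text
t: 15.38
eef_pos: [490.5, -244.6, 127.1]
tool_rot: [[-0.342, 0.0, -0.94], [0.94, -0.0, -0.342], [-0.0, -1.0, -0.0]]
force: [0.0, 0.5, -1.9]
grip_width: 41.6
```

Request:
{"op": "arm_command", "data": {"deltas": [[-1,0,0,-0.0005,0,0,0],[-1,0,0,-0.001,0,0,0],[-1,0,0,-0.0013,0,0,0],[-1,0,0,-0.0016,0,0,0],[-1,0,0,-0.0016,0,0,0]]}}

```text
t: 15.8
eef_pos: [490.4, -244.6, 125.4]
tool_rot: [[-0.342, -0.0, -0.94], [0.94, 0.0, -0.342], [0.0, -1.0, 0.0]]
force: [0.3, 0.0, -1.5]
grip_width: 41.6
```

Request:
{"op": "arm_command", "data": {"deltas": [[-1,0,0,-0.0004,0,0,0],[-1,0,0,-0.0008,0,0,0],[-1,0,0,-0.0012,0,0,0],[-1,0,0,-0.0012,0,0,0],[-1,0,0,-0.0012,0,0,0]]}}

```text
t: 16.22
eef_pos: [490.7, -244.7, 125.0]
tool_rot: [[-0.342, 0.0, -0.94], [0.94, -0.0, -0.342], [-0.0, -1.0, -0.0]]
force: [-1.9, -0.1, 6.0]
grip_width: 41.9
```

Request:
{"op": "arm_command", "data": {"deltas": [[-0.05,0,0,0,0,0,0],[-0.05,0,0,0,0,0,0],[0.3,0,0,0,0,0,0],[0.7,0,0,0,0,0,0],[1,0,0,0,0,0,0]]}}

```text
t: 16.63
eef_pos: [490.5, -244.6, 124.2]
tool_rot: [[-0.342, -0.0, -0.94], [0.94, 0.0, -0.342], [0.0, -1.0, 0.0]]
force: [-0.3, 0.3, 0.0]
grip_width: 61.8
```

Request:
{"op": "arm_command", "data": {"deltas": [[1,0,0,0,0,0,0],[1,0,0,0,0,0,0],[1,0,0,0.01,0,0,0],[1,0,0,0.03,0,0,0],[1,0,0,0.06,0,0,0]]}}

```text
t: 17.05
eef_pos: [489.0, -243.9, 183.5]
tool_rot: [[-0.342, -0.004, -0.94], [0.94, 0.002, -0.342], [0.003, -1.0, 0.003]]
force: [0.2, 1.2, -0.5]
grip_width: 92.2
```

Request:
{"op": "arm_command", "data": {"deltas": [[1,0,0,0.035,0,0,0],[1,0,0,0.07,0,0,0],[1,0,0,0.1,0,0,0],[1,0.01,0.02,0.12,0,0,0],[1,0.02,0.05,0.12,0,0,-5]]}}

```text
t: 17.47
eef_pos: [512.6, -196.6, 310.3]
tool_rot: [[-0.257, 0.008, -0.966], [0.966, -0.004, -0.257], [-0.006, -1.0, -0.007]]
force: [0.2, 0.8, -0.2]
grip_width: 92.0
```

Request:
{"op": "arm_command", "data": {"deltas": [[1,0.01,0.036,0,0,0,-4],[1,0.02,0.072,0,0,0,-8],[1,0.03,0.108,0,0,0,-12],[1,0.04,0.144,0,0,0,-15],[1,0.05,0.18,0,0,0,-15]]}}

```text
t: 17.88
eef_pos: [560.6, -12.8, 305.3]
tool_rot: [[0.004, 0.001, -1.0], [1.0, -0.0, 0.004], [-0.0, -1.0, -0.001]]
force: [-0.2, -0.9, -0.4]
grip_width: 92.1
```

Request:
{"op": "arm_command", "data": {"deltas": [[1,0.01,0.03,0,0,0,0],[1,0.02,0.06,0,0,0,0],[1,0.034,0.085,0,0,0,0],[1,0.034,0.085,0,0,0,0],[1,0.034,0.085,0,0,0,0]]}}

```text
t: 18.3
eef_pos: [594.6, 71.4, 304.6]
tool_rot: [[-0.002, -0.0, -1.0], [1.0, -0.0, -0.002], [-0.0, -1.0, 0.0]]
force: [0.1, -0.7, 0.2]
grip_width: 91.7
```

```bash
cat > f.py <<'E'
from h import *
s=sense(); print(s['t'],s['eef_pos'],s['tool_rot'],s['q'],s['force'])
w=capture('wrist');a=capture('side'); b=capture('top')
lm('knob',w); lm('lip',w); lm('hinge',w)
for c in(a,b):
  lm('scanner_mid',c); lm('scanner_nose',c);lm('knob',c); lm('hinge',c)
  X=cloud(c).reshape(-1,3); ok=c['z_map'].ravel()>0
  m=ok&(abs(X[:,0]-495)<70)&(abs(X[:,1]+243)<60)&(X[:,2]>149)&(X[:,2]<165)
  p=X[m].astype(np.float32); print('head',len(p),np.median(p[:,2]),cv2.minAreaRect(np.ascontiguousarray(p[:,:2])))
cv2.imwrite('pics/w4.png',np.vstack([w['img'],cv2.resize(a['img'][210:360,200:440],(640,200))])[:,:,::-1])
E
python3 f.py
```

```text
18.3 [594.6  71.4 304.6] [[-0. -0. -1.]
 [ 1. -0. -0.]
 [-0. -1.  0.]] [  6.7  13.8  90.9  -0.   75.3 -83.4] [ 0.1 -0.7  0.2]
knob lm [597.   67.8 215.6] 0.78
lip lm [596.2 -12.5 144.5] 0.9
lip lm [596.3  71.  219. ] 0.5
hinge lm [628.  255.8 151.9] 0.97
scanner_mid lm [ 347.4 -264.9   77.9] 0.65
scanner_mid lm [ 636.6 -134.7   73.8] 0.65
scanner_mid lm [ 482.6 -240.6   82.2] 0.57
scanner_nose lm [ 537.3 -226.6  143.4] 0.97
scanner_nose lm [ 688.2 -116.2  136.3] 0.7
scanner_nose lm [ 305.4 -234.4  132.6] 0.62
knob lm [593.9  74.4 213.9] 0.82
knob lm [725.2 166.5  -0.8] 0.42
hinge lm [594.8  74.6 215.1] 0.3
head 612 157.49841 ((495.7452087402344, -244.4487762451172), (86.78271484375, 42.71052169799805), 20.308664321899414)
scanner_mid lm [ 345.4 -264.6   77.5] 0.96
scanner_mid lm [ 486.3 -248.2   80.3] 0.77
scanner_mid lm [ 490.3 -245.8   -0.7] 0.74
scanner_nose lm [ 536.9 -228.4  143.4] 0.85
scanner_nose lm [ 302.9 -237.8  135.8] 0.69
scanner_nose lm [ 686.8 -120.9  136.9] 0.56
hinge lm [618.2 264.  154.8] 0.61
hinge lm [ 487.4 -248.    80.6] 0.16
head 466 158.32846 ((496.24139404296875, -241.126708984375), (84.87031555175781, 43.12042999267578), 20.818729400634766)
```

View pics/w4.png

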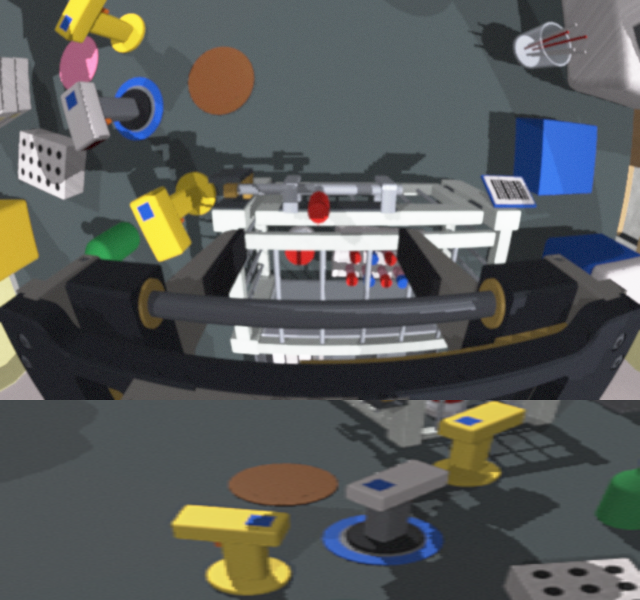

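The scanner stands upright, centred on the blue pad (axis about (488,-246), pad (487.5,-245.5)). The knob at (318,207) in the wrist view is midway between the fingers, so I descend on it.

Request:
{"op": "arm_command", "data": {"deltas": [[1,0.001,-0.001,-0.025,0,0,0],[1,0.001,-0.001,-0.055,0,0,0],[1,0.001,-0.001,-0.08,0,0,0],[1,0.001,-0.001,-0.098,0,0,0],[1,0.001,-0.001,-0.105,0,0,0]]}}

```text
t: 19.42
eef_pos: [593.8, 69.2, 196.3]
tool_rot: [[0.0, -0.004, -1.0], [1.0, -0.001, 0.0], [-0.001, -1.0, 0.004]]
force: [-0.2, -0.1, -0.6]
grip_width: 91.8
```

Request:
{"op": "arm_command", "data": {"deltas": [[0,0,0,0,0,0,0],[-0.4,0,0,0,0,0,0],[-1,0,0,0,0,0,0],[-1,0,0,0,0,0,0],[-1,0,0,0,0,0,0]], "squeeze": 25}}

```text
t: 19.83
eef_pos: [596.2, 69.5, 200.5]
tool_rot: [[0.0, 0.002, -1.0], [1.0, 0.0, 0.0], [0.0, -1.0, -0.002]]
force: [0.1, -0.8, -0.0]
grip_width: 60.8
```

Request:
{"op": "arm_command", "data": {"deltas": [[-1,0,0,0,0,0,0],[-1,0,0,0,0,0,0],[-1,0,0,0,0,0,0],[-1,0,0,0,0,0,0],[-1,0,0,0,0,0,0]], "squeeze": 35}}

```text
t: 20.25
eef_pos: [595.5, 69.4, 199.3]
tool_rot: [[0.0, 0.0, -1.0], [1.0, -0.0, 0.0], [-0.0, -1.0, -0.0]]
force: [0.3, -0.2, 0.4]
grip_width: 27.6
```

Request:
{"op": "arm_command", "data": {"deltas": [[-1,0,0,0,0,0,0],[-1,0,0,0,0,0,0],[-1,0,0,0,0,0,0],[-1,0,0,0,0,0,0],[-1,0,0,0,0,0,0]]}}

```text
t: 20.67
eef_pos: [595.4, 69.3, 199.3]
tool_rot: [[0.0, -0.0, -1.0], [1.0, -0.0, 0.0], [-0.0, -1.0, 0.0]]
force: [-0.8, -0.5, 0.6]
grip_width: 17.3
```

Request:
{"op": "arm_command", "data": {"deltas": [[-1,0,0,0.002,0,0,0],[-1,0,0,0.005,0,0,0],[-1,0,0,0.008,0,0,0],[-1,0,0,0.011,0,0,0],[-1,0,0,0.013,0,0,0]]}}

```text
t: 21.08
eef_pos: [595.4, 69.3, 212.7]
tool_rot: [[0.0, -0.0, -1.0], [1.0, -0.0, 0.0], [-0.0, -1.0, 0.0]]
force: [1.1, 0.5, -3.9]
grip_width: 17.5
```

Request:
{"op": "arm_command", "data": {"deltas": [[-1,0,0,0.002,0,0,0],[-1,0,0,0.004,0,0,0],[-1,0,0.003,0.004,0,0,0],[-1,0,0.006,0.004,0,0,0],[-1,0,0.01,0.004,0,0,0]]}}

```text
t: 21.5
eef_pos: [595.4, 79.4, 216.2]
tool_rot: [[0.001, -0.0, -1.0], [1.0, -0.0, 0.001], [-0.0, -1.0, 0.0]]
force: [0.1, -0.8, -2.8]
grip_width: 17.4
```

Request:
{"op": "arm_command", "data": {"deltas": [[-1,0,0.005,0,0,0,0],[-1,0,0.01,0,0,0,0],[-1,0,0.016,0,0,0,0],[-1,0,0.022,0,0,0,0],[-1,0,0.028,0,0,0,0]]}}

```text
t: 21.92
eef_pos: [595.5, 108.1, 216.3]
tool_rot: [[0.0, 0.0, -1.0], [1.0, -0.0, 0.0], [-0.0, -1.0, -0.0]]
force: [1.0, -1.4, -3.1]
grip_width: 17.3
```

Request:
{"op": "arm_command", "data": {"deltas": [[-1,0,0.001,0,0,0,0],[-1,0,0.002,0,0,0,0],[-1,0,0.003,0,0,0,0],[-1,0,0.004,0,0,0,0],[-1,0,0.004,0,0,0,0]]}}

```text
t: 22.33
eef_pos: [595.5, 111.5, 216.3]
tool_rot: [[0.001, 0.0, -1.0], [1.0, 0.0, 0.001], [0.0, -1.0, -0.0]]
force: [0.7, 0.8, -2.4]
grip_width: 17.7
```

Request:
{"op": "arm_command", "data": {"deltas": [[-1,0,0.0005,0,0,0,0],[-1,0,0.001,0,0,0,0],[-1,0,0.0015,0,0,0,0],[-1,0,0.0015,0,0,0,0],[-1,0,0.0015,0,0,0,0]]}}

```text
t: 22.75
eef_pos: [595.5, 112.7, 216.3]
tool_rot: [[0.001, 0.0, -1.0], [1.0, -0.0, 0.001], [-0.0, -1.0, -0.0]]
force: [-0.6, -3.1, -2.9]
grip_width: 17.1
```

The bolt reached its back stop: 43.4 mm of travel and the reaction rose. Now I swing the gate along the arc about the hinge at (623.5,262.7).

Request:
{"op": "arm_command", "data": {"deltas": [[-1,-0.0052,0.0011,0,0,0,-2],[-1,-0.0104,0.0023,0,0,0,-4],[-1,-0.0155,0.0037,0,0,0,-6],[-1,-0.0206,0.0054,0,0,0,-8],[-1,-0.0256,0.0071,0,0,0,-10]]}}

```text
t: 23.17
eef_pos: [570.0, 119.9, 216.4]
tool_rot: [[0.176, 0.001, -0.984], [0.984, -0.0, 0.176], [0.0, -1.0, -0.001]]
force: [1.4, -1.0, -3.9]
grip_width: 17.3
```

Request:
{"op": "arm_command", "data": {"deltas": [[-1,-0.005,0.002,0,0,0,-2],[-1,-0.0099,0.0041,0,0,0,-4],[-1,-0.0147,0.0064,0,0,0,-6],[-1,-0.0194,0.0089,0,0,0,-8],[-1,-0.024,0.0115,0,0,0,-10]]}}

```text
t: 23.58
eef_pos: [546.1, 131.5, 216.5]
tool_rot: [[0.344, 0.001, -0.939], [0.939, -0.0, 0.344], [0.0, -1.0, -0.001]]
force: [3.3, -1.7, -3.1]
grip_width: 17.6
```

Request:
{"op": "arm_command", "data": {"deltas": [[-1,-0.0046,0.0028,0,0,0,-2],[-1,-0.009,0.0058,0,0,0,-4],[-1,-0.0133,0.0088,0,0,0,-6],[-1,-0.0175,0.0121,0,0,0,-8],[-1,-0.0216,0.0155,0,0,0,-10]]}}

```text
t: 24.0
eef_pos: [524.7, 147.0, 216.6]
tool_rot: [[0.502, 0.001, -0.865], [0.865, -0.0, 0.502], [0.001, -1.0, -0.001]]
force: [2.4, -2.7, -4.2]
grip_width: 17.3
```

Request:
{"op": "arm_command", "data": {"deltas": [[-1,0,0,0,0,0,0],[-1,0,0,0,0,0,0],[-1,0,0,0,0,0,0],[-1,0,0,0,0,0,0],[-1,0,0,0,0,0,0]]}}

```text
t: 24.42
eef_pos: [524.7, 146.9, 216.4]
tool_rot: [[0.5, 0.001, -0.866], [0.866, 0.0, 0.5], [0.0, -1.0, -0.0]]
force: [2.5, -1.8, -2.2]
grip_width: 17.4
```

```bash
cat > g.py <<'E'
from h import *
s=sense(); print(s['t'],s['eef_pos'],s['force'],s['grip_width'],s['dq'])
w=capture('wrist');a=capture('side'); b=capture('top')
for c in(w,a,b):
  lm('knob',c); lm('hinge',c,1); lm('scanner_mid',c); lm('lip',c,1)
  for t in['tube_rack','jar','sanitiser','tube_carton','swab_cup','glove_box']: lm(t,c,1)
d=np.array(s['eef_pos'])-[623.5,262.7,0]; print('gate',np.degrees(np.arctan2(-d[0],-d[1])-np.arctan2(28,150)),'r',np.hypot(d[0],d[1]),np.hypot(28,150))
cv2.imwrite('pics/w5.png',np.vstack([cv2.resize(b['img'][90:250,200:480],(560,320)),cv2.resize(a['img'][100:260,240:450],(420,320))[:, :420] if 0 else cv2.resize(a['img'][100:240,240:485],(560,280))])[:,:,::-1])
E
python3 g.py
```

```text
24.4167 [524.7 146.9 216.4] [ 2.5 -1.8 -2.2] 17.406294622181886 [ 0.   0.1  0.1 -0.  -0.   0.2]
knob lm [523.9 146.1 235.7] 0.61
hinge lm [621.6 257.2 150.7] 0.96
scanner_mid lm [ 348.6 -265.4   78. ] 0.62
jar lm [713.3  40.1   3.1] 0.57
glove_box lm [556.1 483.8   0.4] 0.81
knob lm [524.8 150.6 233.6] 0.76
hinge lm [626.3 262.6 151.6] 0.84
scanner_mid lm [ 637.3 -137.9   73.1] 0.93
scanner_mid lm [ 348.4 -266.1   75.4] 0.7
scanner_mid lm [ 484.5 -243.2   81.4] 0.58
lip lm [595.2 -13.3 143.7] 0.7
tube_rack lm [725.3 164.6  -0.5] 0.58
jar lm [709.1  39.9   5.6] 0.69
sanitiser lm [ 719.7 -298.4   -3. ] 0.66
tube_carton lm [ 562.9 -460.4    2.2] 0.56
swab_cup lm [375.7 432.2   0.3] 0.89
glove_box lm [555.3 479.   -2.4] 0.6
hinge lm [621.8 264.3 151. ] 0.57
scanner_mid lm [ 347.8 -263.7   78.4] 0.74
scanner_mid lm [ 632.3 -133.3   78.4] 0.72
scanner_mid lm [ 486.5 -246.5   80.4] 0.63
lip lm [593.3 -14.5 141.5] 0.55
tube_rack lm [727.9 165.8   2. ] 0.92
jar lm [710.   35.3   1.7] 0.76
sanitiser lm [ 715.7 -299.7    1.9] 0.7
tube_carton lm [ 560.7 -459.2   -2.3] 0.93
swab_cup lm [377.5 433.5  -0.7] 0.91
glove_box lm [552.1 481.4   3. ] 0.56
gate 29.8846610445724 r 152.1967452051312 152.5909564816998
```

View pics/w5.png

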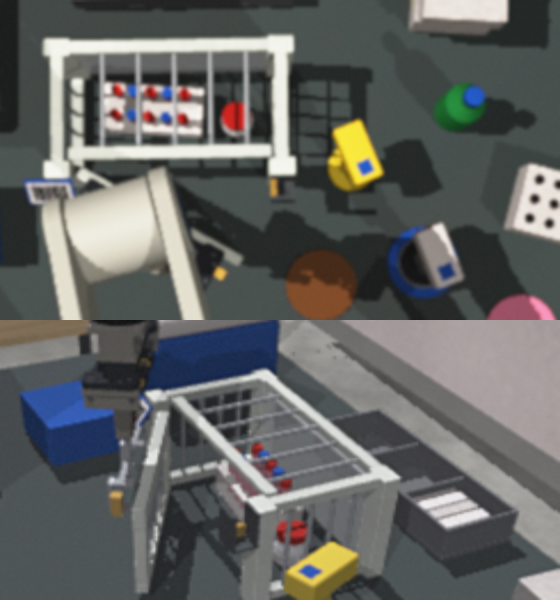

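The picture shows the gate standing open at (150,480), the bolt drawn clear of the keeper at (240,530), and the scanner upright on its pad at (425,260). Everything is at rest, so I'm handing in.

```bash
python3 -c "
from bench import *
s=sense();print(s['t'],s['eef_pos'],s['grip_width']);print(job_done())"
```

```text
26.0667 [524.24645082 146.97370592 216.27622361] 17.65068848615367
the job is handed in; nothing more can be done
None
```

The check-in is finished and handed in at about 26 s of the 58 s allowed. I was not told a verdict.

- **Scan:** I aimed the scanner square at the placard from about 100 mm and held it still for about 2.5 s. My estimate of the beam's aim is good to about 2 to 3 mm.
- **Scanner return:** It stands upright at about (488, -246) mm, against a pad centre of about (487.5, -245.5). I set it down with about 6 N of contact force and let go.
- **Bolt:** I lifted it 17 mm, then drew it back 43 mm until it met its stop. It did not catch on the keeper.
- **Gate:** It is held still at 29.9° by arm position, with the knob still gripped at about 17.5 mm opening. The reaction at the knob was about 3 N, as expected for the spring.
- **Other things on the counter:** In the last pictures the four outside the cage (bottle, carton, cup, glove box) and the two yellow look-alikes were where they started, within the detectors' few millimetres. The tube rack and jar inside the cage were only located after the gate was open, so I have no earlier position to compare.

No check failed. Repeated detector readings for the same point differed by up to about 5 mm, mostly less, and I averaged the ones that mattered.

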